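# Drop a batch from the trap hopper at the green index

### The arm

A 7-joint arm with a two-finger parallel gripper is mounted at the origin on the work surface. World frame = base frame: x ahead of the robot, y to its left, z up, the work surface at z = 0. Lengths are in mm, angles in rad, forces in N, time in s.
With the tool pointing down it reaches from about 400 to 875 mm from the base axis. Payload 4.4 kg.
Tool frame: the origin (TCP) lies on the mounting face of the last link; the fingertips stand 173 mm ahead of it and the grasp point (between the pads) lies 155 mm ahead of it; z points along the fingers, y is the line along which they close (so a half turn about z gives the same grasp; the last joint's range is limited). The gripper opens to 85 mm and grips with 20 to 120 N. Pads are 22 mm wide; open, the fingers measure 114 mm over their backs; the gripper's body (76 mm by 85 mm) begins 54 mm behind the grasp point. The pads swing forward as they close: fully open they stand 13 mm farther back than shut.
Start: joints at [-1.38, 0.628, 0.038, 1.517, -0.027, 0.996, -0.02], TCP at [165.072, 628.702, 404.713] pointing down, gripper open.
Joint ranges: [-3.06, 3.06], [-0.37, 2.12], [-1.25, 1.32], [0.18, 2.47], [-1.1, 4.24], [0.23, 1.98], [-2.94, 2.94]. Speed limits (rad/s): [2.57, 2.57, 3.14, 3.14, 3.14, 3.14, 3.14].

### API

Orientations are given as [roll, pitch, yaw] about the fixed x, y, z axes, in that order (R = Rz(yaw) Ry(pitch) Rx(roll)).
In Python, from cell import * gives the robot as it stands. The module is installed in compiled form; this text tells all that it offers.
- The arm moves only by the tool jog_arm, never from a script. Its argument "steps" is a list of rows, each a list of 7 numbers: the opening, from -1 (shut) to 1 (fully open), so that 0 is half open, then the shift along the tool's x, y, z as a fraction of full scale, then the turn, a rotation vector about the tool's x, y, z as a fraction of full scale. A call has 1 to 10 rows; each row shifts and turns the commanded pose from where the row before left it, along the tool's axes as they then stand; what a row does not reach is not made up. Full scale, the value 1, is 500 mm for a shift and 2 rad for a turn. A row lasts 1/8 s, in which the tool goes at most 62.5 mm and 10.7 degrees, less where a joint would pass 70% of its speed; a pose out of reach is approached as far as the arm can. A call with a number of a shift or a turn outside -1 to 1 is refused whole. A call with a gripper value outside its range is refused whole. The fingers move at their own pace and stop on an object; the grip force is fixed at half the most. Time passes only in rows, so rows that do not move let the fingers close. It gives the time, the measured TCP pose, the force, the opening and the grip force at its end, in the units of the state.
- read_state(): the state, without advancing time (a new reading comes with each control period).
- get_image(name): name is "scene" or "side" or "wrist"; returns a dict with "pixels" (400x640x3 uint8, red, green, blue), "depth" (400x640 float32, mm along the optical axis (not along the pixel's ray), 0 where there is no reading), "vertical_fov" (degrees; the focal length in pixels is half the picture's height over the tangent of half this angle, whatever the lens; pixels are square), "cx", "cy" (the principal point, pixels), "k1" (the pictures are not rectified: a ray, as slopes to the right and down, at radius r is drawn at 1 + k1 r^2 times it, then the intrinsics apply), "R" (3x3) and "t" (3): a world point X has camera coordinates R X + t. Camera axes: x right, y down, z forward; pixel columns grow to the right and rows downward; lengths in mm; the calibration is good to about 2 mm. A picture is of the moment at which its call begins.
- finish_job(): hands the job in; it is judged then, once.
The state is a dict: "clock": time; "qpos": joint angles; "qd": joint speeds; "tau": joint torques, N m; "eef_pos": TCP position; "tool_rot": TCP orientation; "force": force on the tool from outside, world axes, zero at the start; "torque": the same for the moment, N m; "width": finger opening in mm; "gripper_force": force on a finger pad.
Only numpy, scipy, OpenCV 4.12 (cv2) and the standard library are available. Lean on these libraries where they do the work, as an engineer would, in place of code of your own. Each camera call takes 0.05 s, during which the arm holds its last target. There are 200 camera calls.

### The job

Turn the hopper's knob clockwise (seen from above) until its white pointer stands at the green index, without going past it, and keep it there for a second or so, until all four purple shells have dropped through the trap door into the blue tray. Then turn the knob back fully home to the red mark so that the trap door is shut, and let go; leave the tray and everything else on the table where it is.

Things in the scene. Friction and masses are not known exactly. Their poses are not given: they have to be found in the camera images.
- knob (a joint): angle of the black dial knob on the green gearbox beside the hopper: 0 when home (pointer at the red mark, trap door shut, against a stop), growing clockwise seen from above, hard stop at 1.65 rad. Vertical axis; stays where it is left (friction about 0.1 N m). Geared to the trap door: door angle = 1.25 x knob angle. The green index lies 0.9 to 1.3 rad from home.
- knob_grip (a point): point on the knob's vertical axis at grip height, 214 mm above the table. The knob: a black disc 60 mm across with an upright bar grip, 48 mm long (along the pointer), 14 mm thick, 34 mm high above the disc; this point is 24 mm above the disc, 10 mm below the bar's top. Pinch the bar's 14 mm from above. The hopper's rim, 11 mm higher, passes 92 mm from the axis (unit's +y side).
- pointer (a point): tip of the knob's pointer (a white line on bar and disc, on one side of the axis only), 34 mm from the knob's axis; it goes round with the knob.
- index_mark (a point): point of the green index, 34 mm from the knob's axis: middle of a green tab, 10 mm wide, on a grey ring under the knob, reaching out over the white dial. The pointer is at the index when this point and the pointer's tip coincide seen from above. Its x axis points to the knob's axis, its y axis clockwise. Fixed during the run.
- home_mark (a point): where the pointer's tip stands when the knob is home: 34 mm from the knob's axis, in line with the middle of the 8 mm wide red tick on the white dial (the other ticks are black).
- hopper: the fixed hopper unit: clear open-topped box, 108 x 108 mm, floor 160 and rim 225 mm above the table, between green side plates; origin on the table under the box's centre. The knob's axis is 150 mm along the unit's -y, on a 124 mm square gearbox; the pointer's home direction is the unit's -x. The floor is an orange trap door hinged at its -x edge; it hangs down as it opens.
- tray: loose open blue tray, 180 (x) x 130 (y) x 45 mm, 4 mm walls, standing on the table under the hopper; origin at the centre of its underside, z up.
- shell1_mid (a point): centre (half-way up) of purple shell 1 of four, an open plastic tub 38 x 26 x 14 mm, 18 g; it starts lying on the hopper's trap door
- shell2_mid (a point): centre (half-way up) of purple shell 2 of four, an open plastic tub 38 x 26 x 14 mm, 18 g; it starts lying on the hopper's trap door
- shell3_mid (a point): centre (half-way up) of purple shell 3 of four, an open plastic tub 38 x 26 x 14 mm, 18 g; it starts lying on the hopper's trap door
- shell4_mid (a point): centre (half-way up) of purple shell 4 of four, an open plastic tub 38 x 26 x 14 mm, 18 g; it starts lying on the hopper's trap door
- bottle: bystander: the drinks bottle, black cap, green glass, 68 mm across and 200 mm tall, at the left
- driver: bystander: a yellow-handled screwdriver lying at the right
- stick: bystander: a wooden stick, 200 x 26 x 18 mm, lying at the right
- stray: bystander: a spare teal shell, 38 x 26 x 14 mm, lying on the table near the gearbox
- brush: bystander: a red-handled brush lying behind the tray, on the side away from the robot
- clearbox: bystander: an open clear plastic box, 120 x 90 x 60 mm, at the right

How it is judged:
By the outcome, as a careful person would: the job done as asked, in the order asked, and still so for the second after the job is handed in, with the robot touching nothing.
It also fails if it takes over 38 s, if anything falls off the work surface, if the arm or the gripper's body presses on something with over 40 N, if the wrist force passes 120 N, or if a joint passes its speed limit or range.

## Working session

There is one attempt and no reset: what is moved stays moved. The work goes in short steps, Python scripts to look and compute and a tool call to move; the robot and the scene stay as the last step left them, time stands still between calls to the robot, and variables do not carry over. Pictures are saved under pics/ and viewed, at most 10 in all, crops included, and the job is handed in when it is done.

Besides the shell and the picture viewer there is one more tool, called after "Emit:" as a command line: name --pt "numbers of a row" for each row, then --argument value for the rest. jog_arm: Moves the arm, as the interface text tells. Shift numbers are shares of 500 mm and turn numbers shares of 2 rad, none past 1 either way. Its arguments: {"type":"object","properties":{"steps":{"type":"array"}},"required":["steps"]}

```bash
mkdir -p pics
cat > h.py <<'E'
from cell import *
import numpy as np, cv2
def snap(n,f):
    im=get_image(n); cv2.imwrite('pics/'+f,cv2.cvtColor(im['pixels'],cv2.COLOR_RGB2BGR)); np.save('pics/'+f[:-4]+'.npy',im,allow_pickle=True); return im
def load(f): return np.load('pics/'+f+'.npy',allow_pickle=True).item()
def cloud(im):
    h,w=im['depth'].shape; f=h/2/np.tan(np.radians(im['vertical_fov'])/2)
    K=np.array([[f,0,im['cx']],[0,f,im['cy']],[0,0,1]]); v,u=np.mgrid[:h,:w]
    p=cv2.undistortPoints(np.stack([u,v],-1).reshape(-1,1,2).astype(float),K,np.array([im['k1'],0,0,0.])).reshape(h,w,2)
    d=im['depth'][...,None]; c=np.concatenate([p*d,d],-1)
    return (c-im['t'])@np.array(im['R'])
def raypt(im,u,v,z):
    h=400; f=h/2/np.tan(np.radians(im['vertical_fov'])/2)
    K=np.array([[f,0,im['cx']],[0,f,im['cy']],[0,0,1]])
    p=cv2.undistortPoints(np.array([[[u,v]]],float),K,np.array([im['k1'],0,0,0.])).ravel()
    R=np.array(im['R']); o=-R.T@np.array(im['t']); d=R.T@np.array([p[0],p[1],1])
    return o+d*(z-o[2])/d[2]
E
python3 - <<'E'
from h import *
a=snap('scene','s1.png');b=snap('side','d1.png');c=snap('wrist','w1.png')
for i in(a,b,c):print(-np.array(i['R']).T@np.array(i['t']),i['vertical_fov'])
s=read_state();print(s['eef_pos'],s['tool_rot'],s['clock'],s['width'])
cv2.imwrite('pics/all.png',cv2.resize(cv2.cvtColor(np.vstack([a['pixels'],b['pixels']]),cv2.COLOR_RGB2BGR),(480,600)))
E
```

```text
[1034.50820526  544.96803616 1033.47220281] 51.373055083874405
[216.56499445 786.5819512  871.96303641] 51.39187834243148
[ 86.94344333 648.94449381 373.68717367] 71.70378123899506
[165.00353393 628.48742873 403.99510128] [-3.14018138e+00 -3.64950963e-05  2.88473302e+00] 0.15 85.624124559612
```

View pics/s1.png

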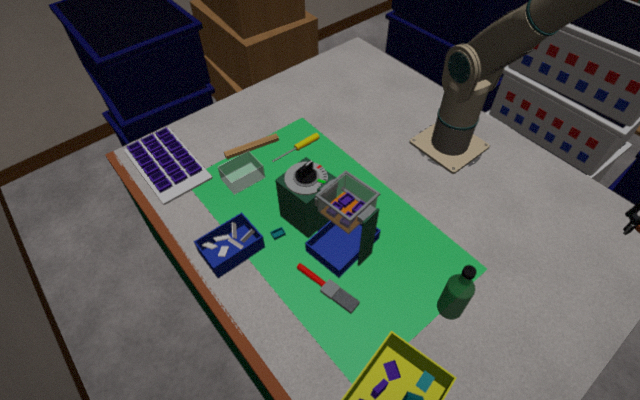

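View pics/d1.png

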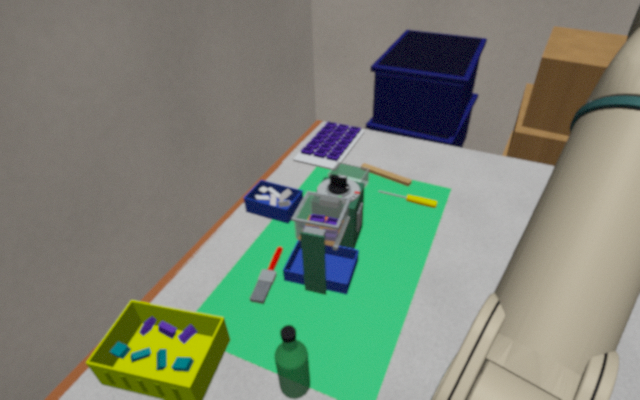

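The scene view shows the knob near (307,172) and the hopper box near (347,200). In the side view the knob is near (339,184). Next I'll zoom in and measure.

Run:
```python
from h import *
im=load('s1');P=cloud(im)
print('knobpt',raypt(im,307,172,205))
z=P[...,2]; m=(z>212)&(z<235)&(P[...,0]>300)&(P[...,0]<900)&(abs(P[...,1])<350)
g=im['pixels'].astype(int); dark=(g.max(-1)<60)
v,u=np.mgrid[:400,:640]; roi=(u>280)&(u<335)&(v>150)&(v<200)
k=(z>205)&dark&roi; print(k.sum(),np.median(P[k],0),P[k].min(0),P[k].max(0))
hr=(z>215)&(z<235)&(u>310)&(u<385)&(v>165)&(v<235)&~dark
q=P[hr][:,:2].astype(np.float32); print(len(q),cv2.minAreaRect(q))
d=(z>175)&(z<200)&roi&(g.min(-1)>110); print('dial',d.sum(),cv2.minAreaRect(P[d][:,:2].astype(np.float32)),np.median(z[d]))
c=cv2.imread('pics/s1.png')[145:265,260:400]; cv2.imwrite('pics/c1.png',cv2.resize(c,None,fx=5,fy=5,interpolation=cv2.INTER_CUBIC))
```

```text
knobpt [585.20537064 -68.51502869 205.        ]
128 [592.92101586 -70.27174282 218.36225451] [561.57265555 -80.07108305 205.88104945] [1034.50820526  544.96803616 1033.47220281]
636 ((565.7033081054688, 72.06639862060547), (118.32052612304688, 118.58448028564453), 7.498646259307861)
dial 475 ((584.2056884765625, -80.99325561523438), (117.9076156616211, 109.26233673095703), 15.927410125732422) 177.50901651902478
```

View pics/c1.png

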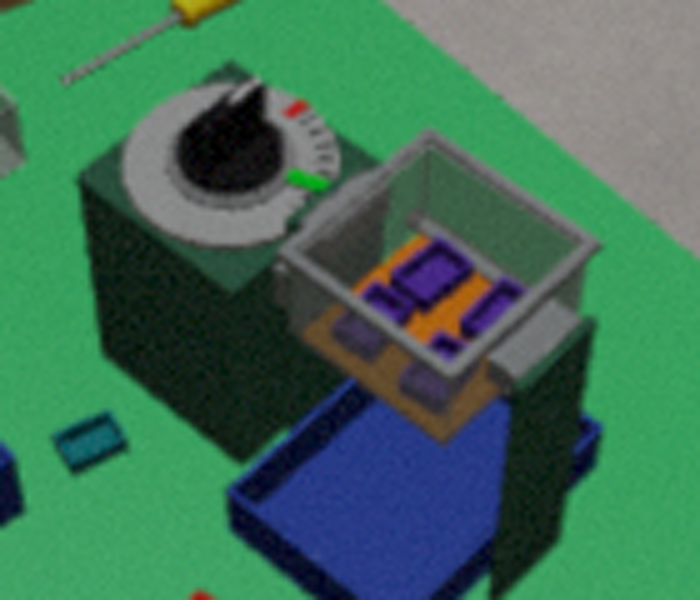

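The box is at about (566,72) with yaw of about 7.5°, so the knob axis is near (585,-77). The crop shows the pointer near the red tick at (295,108) and the green tab at (305,180). I'll lift, align the yaw, and travel.

Emit:
jog_arm --pt "1 0 0 -0.06 0 0 -0.065" --pt "1 0 0 -0.06 0 0 -0.065" --pt "1 0 0 -0.04 0 0 -0.065" --pt "1 -0.046 -0.108 0 0 0 0" --pt "1 -0.046 -0.108 0 0 0 0" --pt "1 -0.046 -0.108 0 0 0 0" --pt "1 -0.046 -0.108 0 0 0 0" --pt "1 -0.046 -0.108 0 0 0 0" --pt "1 -0.046 -0.108 0 0 0 0" --pt "1 -0.046 -0.108 0 0 0 0"

```text
clock: 1.4
eef_pos: [375.5, 273.6, 484.7]
tool_rot: [3.141, 0.0, -3.008]
force: [0.7, 0.3, 0.2]
width: 85.2
gripper_force: 0.0
```

Emit:
jog_arm --pt "1 -0.046 -0.108 0 0 0 0" --pt "1 -0.046 -0.108 0 0 0 0" --pt "1 -0.046 -0.108 0 0 0 0" --pt "1 -0.046 -0.108 0 0 0 0" --pt "1 -0.046 -0.108 0 0 0 0" --pt "1 -0.046 -0.108 0 0 0 0" --pt "1 -0.046 -0.108 0 0 0 0" --pt "1 0 0 0 0 0 0" --pt "1 0 0 0 0 0 0"

```text
clock: 2.52
eef_pos: [584.4, -77.4, 484.1]
tool_rot: [3.14, -0.001, -3.008]
force: [0.3, 0.2, -1.0]
width: 85.2
gripper_force: 0.0
```

Run:
```python
from h import *
w=snap('wrist','w2.png')
s=read_state();print(s['eef_pos'],s['tool_rot'],s['clock'],s['qpos'],s['force'])
print(-np.array(w['R']).T@np.array(w['t']))
```

```text
[584.26058559 -76.53885366 484.33089312] [ 3.14014670e+00 -9.59187829e-04 -3.00684496e+00] 2.575 [-0.0243543   0.46668847  0.16606558  1.5894082  -0.08511511  1.09382117
  1.86901944] [-0.62458791  0.16442737  0.91214959]
[504.35452555 -88.03456398 454.0114612 ]
```

View pics/w2.png

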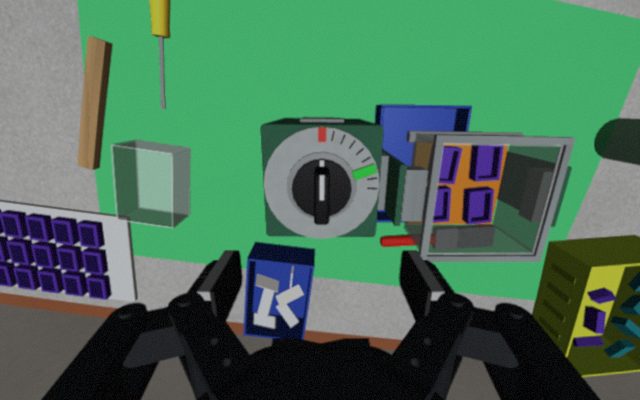

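The wrist view shows the knob bar at (322,193), vertical in the picture. The red tick is at (322,134) and the green tab at (365,172). I'll measure these.

```bash
cat > m.py <<'E'
from h import *
def meas(n):
    w=load(n);P=cloud(w);g=w['pixels'].astype(int);r,gr,b=g[...,0],g[...,1],g[...,2]
    D=np.hypot(P[...,0]-585,P[...,1]+77);near=(D<66)&(P[...,2]>165)&(P[...,2]<240)
    red=near&(r>gr+60)&(r>b+60); gn=near&(gr>r+70)&(gr>b+60)&(D<60)&(D>24)
    wh=near&(g.min(-1)>110)&(P[...,2]<200)
    print('dial',wh.sum(),cv2.minEnclosingCircle(P[wh][:,:2].astype(np.float32)),np.median(P[wh],0))
    v,u=np.mgrid[:400,:640]
    out={}
    for k,m in(('red',red),('green',gn)):
        p=np.mean(P[m],0);print(k,m.sum(),u[m].mean(),v[m].mean(),p,P[m].min(0),P[m].max(0));out[k]=P[m]
    bar=near&(P[...,2]>207)
    print('bar',bar.sum(),cv2.minAreaRect(P[bar][:,:2].astype(np.float32)),P[bar].mean(0),P[bar][:,2].max())
    return w,P,out
if __name__=='__main__':
    import sys;w,P,o=meas(sys.argv[1])
    z=P[...,2];v,u=np.mgrid[:400,:640];hr=(z>218)&(z<232)&(u>400)&(v<280)
    print('hop',cv2.minAreaRect(P[hr][:,:2].astype(np.float32)))
    c=cv2.imread('pics/'+sys.argv[1]+'.png')[115:240,255:385];cv2.imwrite('pics/c_'+sys.argv[1]+'.png',cv2.resize(c,None,fx=4.6,fy=4.6,interpolation=cv2.INTER_CUBIC))
E
python3 m.py w2
```

```text
dial 6546 ((583.468994140625, -73.80797576904297), 62.730865478515625) [574.44817659 -82.32539812 178.67149696]
red 116 321.51724137931035 134.06896551724137 [529.37444413 -82.93386468 179.44417754] [522.43646335 -87.06923027 177.60846617] [536.19411535 -78.68369454 181.48984251]
green 210 364.0761904761905 171.5 [559.9610055  -35.83602094 182.56555579] [551.10160652 -46.81996912 180.99186666] [569.029735   -23.90846998 184.42690836]
bar 857 ((580.8294677734375, -76.28720092773438), (47.425350189208984, 13.594215393066406), 7.352038860321045) [578.62436857 -76.70474435 223.67403616] 226.9011408714548
hop ((563.7033081054688, 72.61000061035156), (117.03327178955078, 117.93312072753906), 6.9553303718566895)
```

View pics/c_w2.png

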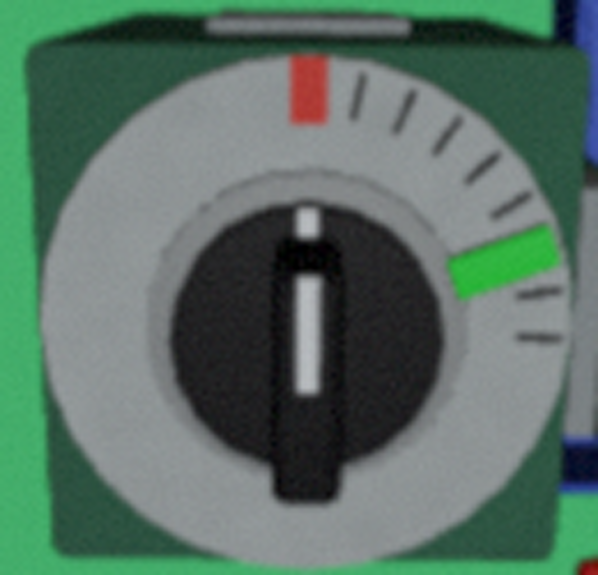

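Emit:
jog_arm --pt "1 0.004 0.002 0.08 0 0 0" --pt "1 0 0 0.08 0 0 0" --pt "1 0 0 0.065 0 0 0" --pt "1 0 0 0 0 0 0" --pt "-0.3 0 0 0 0 0 0" --pt "-0.3 0 0 0 0 0 0" --pt "-0.5 0 0 0 0 0 0" --pt "-0.5 0 0 0 0 0 0"

```text
clock: 3.58
eef_pos: [582.6, -77.2, 372.8]
tool_rot: [-3.141, 0.001, -3.008]
force: [0.3, -0.8, 0.8]
width: 21.2
gripper_force: 0.0
```

Run:
```python
from m import *
w=load('w2');P=cloud(w);g=w['pixels'].astype(int);z=P[...,2]
v,u=np.mgrid[:400,:640]
# dial plane: map every pixel on plane z=179, fit circle to dial outline
m=((g.max(-1)-g.min(-1)<30)&(g.min(-1)>95)&(z>165)&(z<190)&(u>255)&(u<385)&(v>115)&(v<245)).astype(np.uint8)
m=cv2.morphologyEx(m,cv2.MORPH_CLOSE,np.ones((9,9),np.uint8));c=max(cv2.findContours(m,0,1)[0],key=cv2.contourArea)
q=np.array([raypt(w,a,b,179)[:2] for a,b in c[:,0]])
from scipy.optimize import least_squares
f=least_squares(lambda p:np.hypot(q[:,0]-p[0],q[:,1]-p[1])-p[2],[583,-76,57],loss='soft_l1');print(f.x,np.abs(f.fun).mean());C=f.x[:2]
r,gr,b=g[...,0],g[...,1],g[...,2]
D=np.hypot(P[...,0]-C[0],P[...,1]-C[1])
for k,mm in(('red',(r>gr+60)&(r>b+60)),('green',(gr>r+70)&(gr>b+60))):
    s=mm&(D<60)&(D>24)&(z>170)
    for zz in(179,183):
        p=np.array([raypt(w,a,bb,zz)[:2] for a,bb in zip(u[s],v[s])]);d=p.mean(0)-C
        R=cv2.minAreaRect(p.astype(np.float32));print(k,zz,np.degrees(np.arctan2(d[1],d[0]))%360,np.hypot(*d),R)
```

```text
[581.43737207 -75.38751147  59.53476142] 2.39526434964876
red 179 188.24537364165514 52.56620696215599 ((529.3807373046875, -82.93737030029297), (13.384092330932617, 6.865866184234619), 7.50646448135376)
red 183 188.2683834954709 52.937593279599795 ((529.0166625976562, -83.011474609375), (13.1893892288208, 6.7660112380981445), 7.506085395812988)
green 179 117.27483566856979 45.26998836196113 ((560.7681274414062, -35.22072219848633), (9.531092643737793, 23.26938247680664), 28.125438690185547)
green 183 118.65185980011478 44.97481511082644 ((559.9475708007812, -35.9888916015625), (9.39242935180664, 22.930917739868164), 28.125391006469727)
```

Gripping, then turning about 1.1 rad clockwise (tool z +), after which I'll check.

Emit:
jog_arm --pt "-1 0 0 0 0 0 0" --pt "-1 0 0 0 0 0 0" --pt "-1 0 0 0 0 0 0" --pt "-1 0 0 0 0 0 0"

```text
clock: 4.08
eef_pos: [582.5, -76.7, 372.8]
tool_rot: [3.141, 0.001, -3.009]
force: [-2.2, 2.7, 5.9]
width: 12.7
gripper_force: 59.8
```

Emit:
jog_arm --pt "-1 0 0 0 0 0 0.06" --pt "-1 0 0 0 0 0 0.07" --pt "-1 0 0 0 0 0 0.07" --pt "-1 0 0 0 0 0 0.07" --pt "-1 0 0 0 0 0 0.07" --pt "-1 0 0 0 0 0 0.07" --pt "-1 0 0 0 0 0 0.07" --pt "-1 0 0 0 0 0 0.07" --pt "-1 0 0 0 0 0 0" --pt "-1 0 0 0 0 0 0"

```text
clock: 5.32
eef_pos: [582.2, -77.4, 372.8]
tool_rot: [-3.141, -0.0, 2.175]
force: [-2.2, 0.2, 5.8]
width: 12.4
gripper_force: 59.9
```

Run:
```python
from h import *
w=snap('wrist','w3.png');a=snap('scene','s3.png')
s=read_state();print(s['eef_pos'],s['tool_rot'],s['clock'],s['force'],s['torque'],s['width'])
A=cv2.resize(cv2.imread('pics/s3.png')[135:275,260:400],(560,560),interpolation=cv2.INTER_CUBIC)
cv2.imwrite('pics/c_s3.png',A)
```

```text
[582.207698   -77.42409072 372.78382293] [-3.14116395e+00 -1.63724485e-04  2.17463920e+00] 5.425 [-2.05919774  0.60335775  6.07426037] [ 0.08047434  0.55564547 -0.09713334] 13.105266482309688
```

View pics/w3.png

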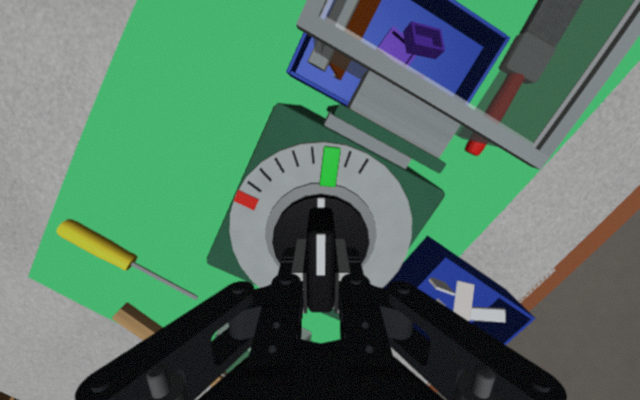

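The pointer tip is at (320,203) and the green tab at about (331,166), so there is a little more to go. The door is open and shells have begun to fall. I'll measure the remaining angle.

```bash
cat > ang.py <<'E'
from h import *
import sys
from scipy.optimize import least_squares
w=load(sys.argv[1]);P=cloud(w);g=w['pixels'].astype(int);z=P[...,2];v,u=np.mgrid[:400,:640]
r,gr,b=g[...,0],g[...,1],g[...,2];D=np.hypot(P[...,0]-582,P[...,1]+76.5)
o={}
for k,s,zz in(('red',(r>gr+60)&(r>b+60)&(D<64)&(z>170)&(z<190),179),('green',(gr>r+70)&(gr>b+60)&(D<60)&(D>24)&(z>172)&(z<192),182.5)):
    p=np.array([raypt(w,a,c,zz)[:2] for a,c in zip(u[s],v[s])]);R=cv2.minAreaRect(p.astype(np.float32))
    d=p.mean(0)-[582,-76.5];e=np.linalg.eigh(np.cov(p.T))[1][:,1];e*=np.sign(e@d);o[k]=np.degrees(np.arctan2(d[1],d[0]))%360,np.degrees(np.arctan2(e[1],e[0]))%360
    print(k,s.sum(),p.mean(0),o[k])
# pointer white part on disc
s=(g.min(-1)>130)&(abs(u-320)<9)&(v>194)&(v<215)
print('tip px',s.sum(),u[s].mean(),v[s].mean(),'z',np.median(z[s]))
p=np.array([raypt(w,a,c,190)[:2] for a,c in zip(u[s],v[s])]).mean(0);d=p-[582,-76.5];print('ptr',p,np.hypot(*d),np.degrees(np.arctan2(d[1],d[0]))%360, 'yaw',np.degrees(read_state()['tool_rot'][2]))
E
python3 ang.py w3
```

```text
red 269 [529.22383176 -82.83627519] (np.float64(186.8461285506382), np.float64(186.54656047794586))
green 631 [559.85205089 -35.40894896] (np.float64(118.32452978477008), np.float64(117.90316673284717))
tip px 59 320.8135593220339 202.11864406779662 z 191.39672304185993
ptr [566.75173838 -54.44562353] 26.812403918023392 124.65974590296 yaw 124.59764810199067
```

View pics/c_s3.png

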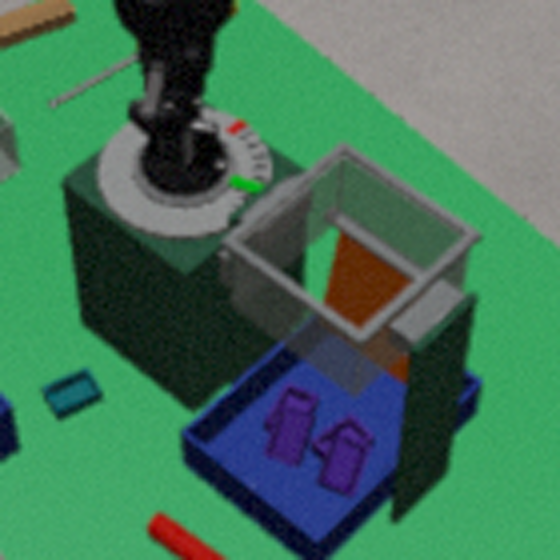

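Remaining angle is about 6.4° (0.11 rad). I'll turn 0.108 and hold.

Emit:
jog_arm --pt "-1 0 0 0 0 0 0.034" --pt "-1 0 0 0 0 0 0.02" --pt "-1 0 0 0 0 0 0" --pt "-1 0 0 0 0 0 0"

```text
clock: 5.92
eef_pos: [582.2, -77.5, 372.8]
tool_rot: [-3.141, -0.0, 2.067]
force: [-2.5, 0.5, 6.0]
width: 12.6
gripper_force: 59.9
```

```bash
python3 - <<'E'
from h import *
w=snap('wrist','w4.png');print(read_state()['clock'])
E
python3 ang.py w4
```

```text
5.975
red 261 [529.33439438 -82.80088006] (np.float64(186.82240348647395), np.float64(187.00477698817784))
green 647 [559.67641302 -35.30745968] (np.float64(118.45471475222072), np.float64(117.38372327448079))
tip px 55 320.6909090909091 202.0909090909091 z 191.46188523340098
ptr [569.13703015 -52.97308442] 26.813648576180434 118.66693703152 yaw 118.40735614781711
```

View pics/w4.png

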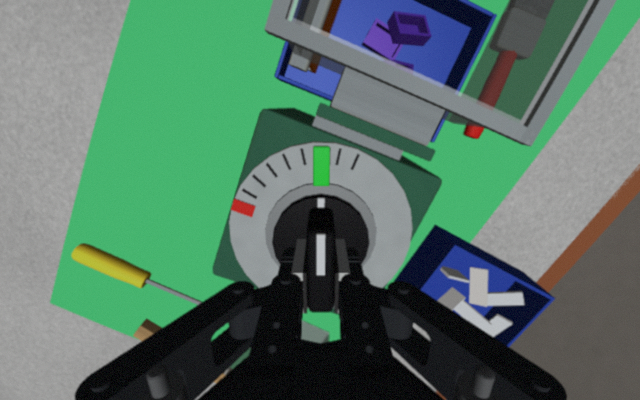

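The pointer (320,203) is in line with the green tab (321,166). Now I'll hold.

Emit:
jog_arm --pt "-1 0 0 0 0 0 0" --pt "-1 0 0 0 0 0 0" --pt "-1 0 0 0 0 0 0" --pt "-1 0 0 0 0 0 0" --pt "-1 0 0 0 0 0 0" --pt "-1 0 0 0 0 0 0" --pt "-1 0 0 0 0 0 0" --pt "-1 0 0 0 0 0 0" --pt "-1 0 0 0 0 0 0" --pt "-1 0 0 0 0 0 0"

```text
clock: 7.22
eef_pos: [582.2, -77.5, 372.8]
tool_rot: [-3.141, -0.0, 2.067]
force: [-2.6, 0.3, 6.3]
width: 13.1
gripper_force: 59.9
```

Run:
```python
from h import *
a=snap('scene','s5.png');b=snap('side','d5.png')
A=cv2.resize(cv2.imread('pics/s5.png')[170:280,290:390],(545,600),interpolation=cv2.INTER_CUBIC)
B=cv2.resize(cv2.imread('pics/d5.png')[175:300,280:365],(255,375),interpolation=cv2.INTER_CUBIC)
B=cv2.copyMakeBorder(B,0,225,0,0,0)
cv2.imwrite('pics/c5.png',np.hstack([A,B]))
```

```text
(no output)
```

View pics/c5.png

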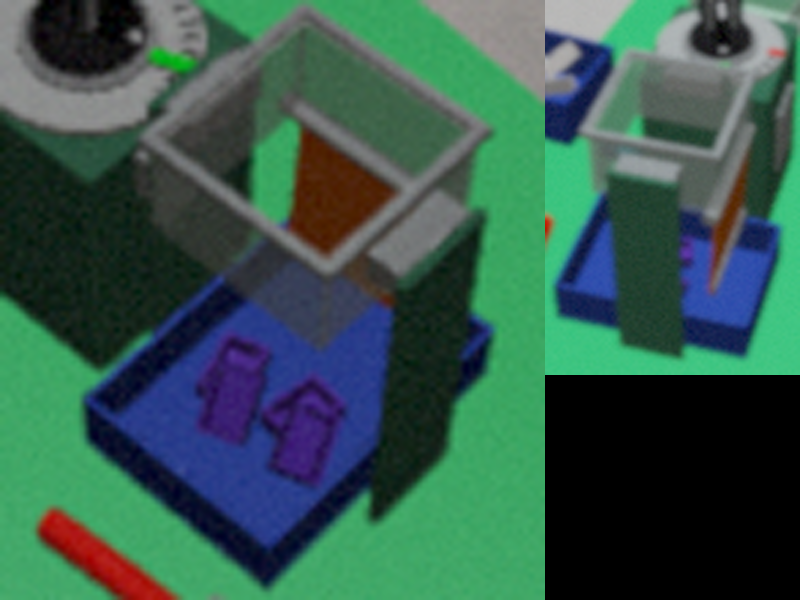

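The hopper is empty and the shells lie in the tray as two pairs, at (235,390) and (305,430) in the crop. Turning back home.

Emit:
jog_arm --pt "-1 0 0 0 0 0 -0.07" --pt "-1 0 0 0 0 0 -0.07" --pt "-1 0 0 0 0 0 -0.07" --pt "-1 0 0 0 0 0 -0.07" --pt "-1 0 0 0 0 0 -0.07" --pt "-1 0 0 0 0 0 -0.07" --pt "-1 0 0 0 0 0 -0.07" --pt "-1 0 0 0 0 0 -0.07" --pt "-1 0 0 0 0 0 -0.044" --pt "-1 0 0 0 0 0 -0.015"

```text
clock: 8.57
eef_pos: [582.5, -76.9, 372.8]
tool_rot: [3.14, 0.001, -2.98]
force: [-1.8, 2.8, 6.1]
width: 13.1
gripper_force: 67.4
```

Emit:
jog_arm --pt "-1 0 0 0 0 0 0" --pt "-1 0 0 0 0 0 0" --pt "-1 0 0 0 0 0 0"

```text
clock: 8.95
eef_pos: [582.5, -76.9, 372.8]
tool_rot: [3.14, 0.001, -2.983]
force: [-1.9, 3.0, 5.2]
width: 12.7
gripper_force: 66.2
```

```bash
python3 - <<'E'
from h import *
snap('wrist','w6.png');s=read_state();print(s['torque'],s['tool_rot'],s['clock'])
E
python3 ang.py w6
```

```text
[ 0.46840451  0.3216057  -1.24195793] [ 3.13986369e+00  8.82941124e-04 -2.98249286e+00] 9.0
red 320 [529.59617584 -82.86548292] (np.float64(186.92577775528062), np.float64(186.40796179382897))
green 550 [559.84445923 -36.04289974] (np.float64(118.70645594230339), np.float64(117.65867773843598))
tip px 65 322.0769230769231 202.2923076923077 z 191.4264400297664
ptr [555.50907964 -79.75695233] 26.690384041104302 187.00911145462092 yaw -170.88425302609437
```

The knob is against its home stop, with the stop torque felt at the wrist. Releasing and lifting straight up.

Emit:
jog_arm --pt "0.4 0 0 0 0 0 0" --pt "0.4 0 0 0 0 0 0" --pt "0.4 0 0 0 0 0 0" --pt "0.4 0 0 0 0 0 0" --pt "0.4 0 0 -0.05 0 0 0" --pt "0.4 0 0 -0.1 0 0 0" --pt "0.4 0 0 -0.1 0 0 0" --pt "0.4 0 0 0 0 0 0" --pt "0.4 0 0 0 0 0 0"

```text
clock: 10.12
eef_pos: [582.2, -77.0, 496.7]
tool_rot: [3.141, -0.001, -2.978]
force: [-0.2, 0.6, -0.5]
width: 59.8
gripper_force: 0.0
```

```bash
python3 - <<'E'
from h import *
snap('wrist','w7.png')
E
python3 m.py w7
```

```text
dial 5988 ((583.1826782226562, -73.56647491455078), 62.614315032958984) [575.32632144 -82.61871432 178.68731411]
red 96 322.90625 135.30208333333334 [529.68828558 -82.6237037  179.50724913] [523.00423934 -86.54177375 178.00447945] [536.22896709 -78.57054457 180.84029272]
green 194 362.14948453608247 171.96907216494844 [560.03417825 -35.88200583 182.54839084] [551.35999895 -47.35504123 180.96622839] [569.15600812 -24.55401472 184.72883489]
bar 768 ((580.8018188476562, -76.3814468383789), (47.45183181762695, 13.979021072387695), 6.994470596313477) [578.48825246 -76.70015833 223.67176546] 226.98209215099402
hop ((563.7269287109375, 72.50946044921875), (117.34764862060547, 118.18824768066406), 6.998862266540527)
```

View pics/w7.png

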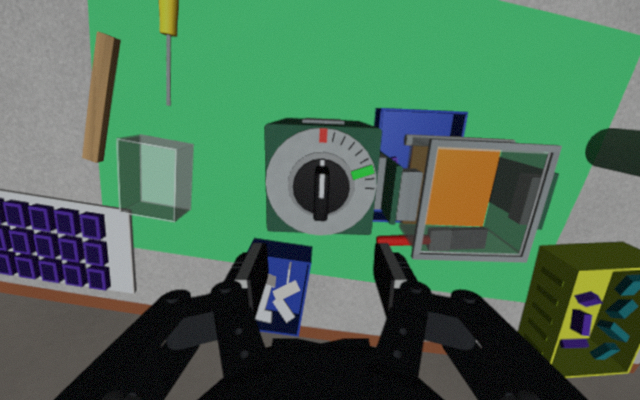

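The knob bar (322,193) is in line with the red tick (322,135). The trap door is shut, the hopper is empty, and the gripper is clear.

```bash
python3 -c "
from cell import *
print(finish_job())"
```

```text
the job is handed in; nothing more can be done
None
```

I turned the knob to the green index and held it for over a second until the hopper was empty and the shells lay in the tray. Then I turned it back to its home stop, released it with the trap door shut, and handed the job in at about 10 s; the shells lay as two overlapping pairs, so I couldn't count all four one by one.

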